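# Load the last carton and latch the gate of the supplies tray

### The arm

A 6-joint arm with a two-finger parallel gripper is mounted at the origin on a cart in front of the work surface, level with it; the furniture and walls round the work are solid. World frame = base frame: x ahead of the robot, y to its left, z up, the work surface at z = 0. Lengths are in mm, angles in rad, forces in N, time in s.
With the tool pointing down it reaches from about 400 to 925 mm from the base axis. Payload 12.5 kg.
Tool frame: the origin (TCP) lies midway between the tips of the shut fingers; the grasp point (between the pads) lies 19 mm behind it; z points along the fingers, y is the direction in which the jaws open and shut (so a half turn about z gives the same grasp; the last joint's range is limited). The gripper opens to 95 mm and grips with 3 to 60 N. Pads are 20 mm wide; open, the fingers measure 119 mm over their backs; the gripper's body (75 mm by 180 mm) begins 59 mm behind the grasp point.
Start: joints at [1.045, 0.491, 1.559, -0, 1.092, -0.106], TCP at [254.722, 570.757, 214.661] pointing down, gripper open.
Joint ranges: [-3.1, 3.1], [-0.84, 2.19], [0.05, 2.79], [-1.13, 4.28], [0.06, 2.93], [-2.69, 2.69]. Speed limits (rad/s): [2.22, 2.22, 2.79, 3.14, 3.14, 3.14].

### API

Orientations are given as [roll, pitch, yaw] about the fixed x, y, z axes, in that order (R = Rz(yaw) Ry(pitch) Rx(roll)).
In Python, from cell import * gives the robot as it stands. The module is installed in compiled form; this text tells all that it offers.
- The arm moves only by the tool carry_out, never from a script. Its argument "moves" is a list of rows, each an object of numbers: "dx", "dy", "dz": the shift along the tool's x, y, z in m; "twist": the turn about the tool's z in degrees. A call has 1 to 5 rows; each row is the pose to reach, as a shift and turn from the pose commanded when the call began, along the tool's axes at that moment; what a row does not reach only later rows make up. A row lasts 1/10 s, in which the tool goes at most 50 mm and 8.59 degrees, less where a joint would pass 70% of its speed; a pose out of reach is approached as far as the arm can. A call with a gripper value outside its range is refused whole. "grip" is the finger opening in m, from 0 to 0.0951, set as the call begins (left out, the last holds). The fingers move at their own pace and stop on an object; the grip force is fixed at half the most. Time passes only in rows, so rows that repeat a pose let the fingers close. It gives the time, the measured TCP pose, the force and the opening at its end, in the units of the state.
- state(): the state, without advancing time (a new reading comes with each control period).
- read_camera(name): name is "scene" or "top" or "wrist"; returns (picture, depth): 400x640x3 uint8, red, green, blue; 400x640 float32, mm along the optical axis (not along the pixel's ray), 0 where there is no reading.
- camera_info(name): a dict with "mtx" (3x3 intrinsics, pixels), "R" (3x3) and "t" (3): a world point X has camera coordinates R X + t. Camera axes: x right, y down, z forward; pixel columns grow to the right and rows downward; lengths in mm; the calibration is good to about 2 mm. A picture is of the moment at which its call begins: read the wrist's pose just before it. camera_info takes no time and is no camera call; for the wrist camera it gives the pose at the moment of the call.
- job_done(): hands the job in, once; it reports no verdict.
The state is a dict: "t": time; "joints": joint angles; "qvel": joint speeds; "tau": joint torques, N m; "eef_pos": TCP position; "tcp_rot": TCP orientation; "ft_force": force on the tool from outside, world axes, zero at the start; "moment": the same for the moment, N m; "opening": opening from 0.0 (shut) to 1.0 (fully open).
Only numpy, scipy, OpenCV 4.12 (cv2) and the standard library are available. Lean on these libraries where they do the work, as an engineer would, in place of code of your own. Each camera call takes 0.05 s, during which the arm holds its last target. There are 200 camera calls.

### The job

The supplies tray is going out on the trolley: lay the small carton of staples flat on the tray's floor in the empty left half. Then swing the barred gate shut against its spring plunger, lifting the latch bar over the striker, and let the bar drop all the way into the catch so that the gate stays shut by itself. Ease the bar home: do not slam the gate or force the bar against the catch, and leave the other things where they are.

Things in the scene. Friction and masses are not known exactly. Their poses are not given: they have to be found in the camera images.
- tray: Grey steel delivery tray, fixed to the worktop, open on top and at the front, 200 mm deep (x) by 266 mm wide (y). Origin under its middle, on the worktop; +x to its back, +y to its left side as seen from the front, z up. Walls 3 mm thick, up to z = 90 mm; front posts at x = -93 mm up to 92 mm. A carton of labels and a roll of tape (under 60 mm high) fill its right half.
- bay (a point): Point in the empty left half of the tray, near its front, on the floor's top (z = 10 mm); axes as the tray's. Free space round it: 64 mm to the left wall and as much to the right; 60 mm to the front sill and 130 mm to the back wall.
- gate (a joint): Angle (rad) of the barred gate about its upright hinge at the tray's left front post. 0: parallel to the tray's front; grows as the free end swings out to the front. Gate 262 mm long, 10 mm thick, top at 86 mm. It stays where it is left, but inside about 0.12 rad a plunger on the right post pushes it out (1 N at first, 2 to 4 N near shut). Latched it reads -0.04 to 0.055, as the catch is set.
- latch (a joint): Angle (rad) of the steel latch bar about its pivot bolt on the gate's front face. 0: level, hanging on its stop by its own weight, and so also when fully dropped in the catch; grows as the free end is lifted, to 0.6. The bar's lower edge passes over the striker at 0.12 or more; up to 0.25 the bar still meets the back jaw.
- gate_hinge (a point): Point on the gate's upright hinge axis, 78 mm above the worktop (the height of the latch pivot).
- latch_pivot (a point): Axis of the latch bar's pivot, which runs across the gate (front to back), at mid-thickness of the bar: 120 mm along the gate from the hinge axis, 10 mm in front of the gate's middle plane, 78 mm up. The bar is 8 mm thick and 18 mm high and reaches 172 mm from the pivot, past the gate's free end.
- latch_lug (a point): Grip point of the upright thumb lug on the latch bar: 105 mm along the bar from the pivot towards the free end, 40 mm above the bar's middle line, in its mid-plane. A rounded plate 8 mm thick (across the gate), 24 mm wide (along it); its top is 28 mm above this point, its foot 31 mm below. It stands free above the gate: pinch it front to back from above; the bar can pivot between the fingers.
- catch: Catch bracket on the outside of the tray's right post, axes as the tray's. Origin: nominal mid-plane of the shut, level bar, 275 mm from the hinge axis, 78 mm up. Its steel jaw block has a striker in front, a back jaw (top 45 mm above the origin) and a 10.5 mm slot between for the 8 mm bar. Pressing the bar on it with over 12 N damages it.
- striker (a point): Nominal top of the striker, the 6 mm thick front jaw: 9.5 mm in front of the catch's origin and 7 mm above it, so the level bar cannot pass it. Nominally the bar touches the back jaw at gate = 0 and the striker's back 2.5 mm before. But the jaw block is clamped in slots and may sit up to 12 mm nearer the front or back than this, which no reading shows: find the back jaw by feel.
- carton_middle (a point): Middle of the small dark carton of staples, 40 x 62 x 22 mm (x, y, z), loose, lying flat on the worktop left of the tray; 0.08 to 0.15 kg. Own axes: x across the 40 mm width, y along the length.
- label_carton: Cream carton of labels 65 x 105 x 40 mm, loose, in the right front of the tray; leave it.
- tape_roll: Roll of brown packing tape, 108 mm across, 48 mm high, loose, lying in the right rear of the tray; leave it.
- hole_punch: Hole punch 94 x 110 x 60 mm, loose, left of the tray; leave it.
- sticky_notes: Pad of sticky notes 75 x 74 x 12 mm, loose, near the carton of staples; leave it.
- calculator: Desk calculator 144 x 94 x 18 mm, loose, at the right; leave it.
- marker: Marker pen 141 x 18 x 21 mm, loose, at the right front; leave it.
- staple_carton: The same carton of staples; origin at the middle of its underside.
Mind the look-alikes: they are no part of the job. What is shaped like the staple_carton but pink is not meant.

How it is judged:
By the outcome, as a careful person would: the job done as asked, in the order asked, and still so for the second after the job is handed in, with the robot touching nothing.
It also fails if it takes over 72 s, if anything falls off the work surface, if the arm or the gripper's body presses on something with over 40 N, if the wrist force passes 120 N, or if a joint passes its speed limit or range.

## Working session

There is one attempt and no reset: what is moved stays moved. The work goes in short steps, Python scripts to look and compute and a tool call to move; the robot and the scene stay as the last step left them, time stands still between calls to the robot, and variables do not carry over. Pictures are saved under pics/ and viewed, about 8 in all and at most 12, crops included, and the job is handed in when it is done.

Besides the shell and the picture viewer there is one more tool, called by a JSON object that holds its "fn" and its "kwargs", one argument or row to a line. carry_out: Moves the arm, as the interface text tells. Its arguments: {"type":"object","properties":{"moves":{"type":"array","items":{"type":"object","properties":{"dx":{"type":"number"},"dy":{"type":"number"},"dz":{"type":"number"},"twist":{"type":"number"}}}},"grip":{"type":"number"}},"required":["moves"]}

```bash
mkdir -p pics; cat > h.py <<'E'
from cell import *
import numpy as np, cv2
def cap(n,f):
    ci=camera_info(n); p,d=read_camera(n)
    cv2.imwrite('pics/%s.png'%f,p[:,:,::-1]); np.savez('pics/%s.npz'%f,p=p,d=d,**{k:np.array(ci[k]) for k in('mtx','R','t')})
    return p,d,ci
def cloud(f):
    z=np.load('pics/%s.npz'%f); d=z['d'];v,u=np.mgrid[:400,:640]
    c=np.stack([u,v,np.ones_like(u)],-1)@np.linalg.inv(z['mtx']).T*d[...,None]
    W=(c-z['t'])@z['R']; W[d==0]=np.nan
    return z['p'],W
E
python3 - <<'E'
from h import *
s=state();print(s)
for n in('top','scene'):
    p,d,ci=cap(n,n+'1');print(n,-np.array(ci['R']).T@ci['t'])
E
```

```text
{'t': 0.0, 'joints': array([ 1.04541295e+00,  4.91540437e-01,  1.55947286e+00, -1.59278039e-05,
        1.09168020e+00, -1.05569836e-01]), 'qvel': array([-0.00010585, -0.00131421, -0.00059666, -0.00010018,  0.00101609,
        0.00192399]), 'tau': array([ 1.06277184e-03, -6.12654448e+01, -2.58177334e+01,  6.91368990e-02,
        4.83355788e-02, -1.57911386e-04]), 'eef_pos': array([254.58280766, 570.525044  , 214.06556391]), 'tcp_rot': array([-3.14049645e+00, -1.01952361e-04,  2.72178640e+00]), 'ft_force': array([ 0.2247427 , -0.0787619 ,  0.25413288]), 'moment': array([ 6.32196453e-03, -1.43582158e-02,  7.67681646e-05]), 'opening': 1.0025831186030716}
top [1.41922291e+02 1.47237527e+00 1.64286265e+03]
scene [ 100.12211643 -939.61688652 1303.60146572]
```

View pics/top1.png

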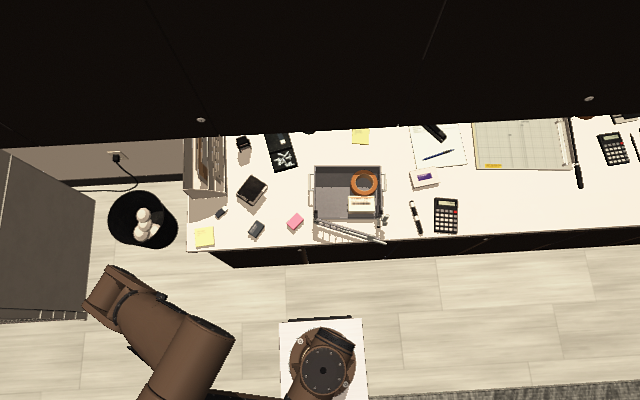

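View pics/scene1.png

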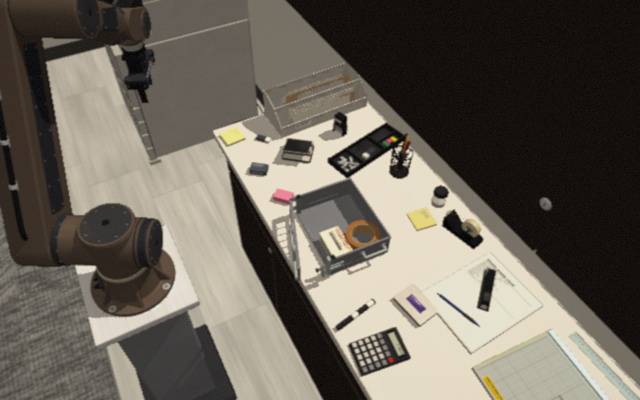

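The top view shows the tray at (347,192), the gate ajar at (350,231) and the hole punch at (252,189). There are three candidates for the carton:
- The dark box at (257,230), which fits: it is dark, near the notes, and about 40x62.
- The pink box at (295,221), which is the look-alike.
- A tiny dark object at (221,213), which looks too small.

Next I'll confirm this in an enlarged crop and measure.

```bash
python3 - <<'E'
from h import *
p,W=cloud('top1')
a=cv2.resize(p[180:255,190:310],None,fx=5,fy=5,interpolation=cv2.INTER_CUBIC)
b=cv2.resize(p[155:255,300:400],None,fx=3.75,fy=3.75,interpolation=cv2.INTER_CUBIC)
b=cv2.resize(b,(600,600)); 
c=np.hstack([a,np.zeros((375,0,3),np.uint8)]);
q=np.zeros((600,800,3),np.uint8); q[:225,:360]=cv2.resize(a,(360,225)); q[:440,360:800]=cv2.resize(b,(440,440))
cv2.imwrite('pics/crop1.png',q[:450,:,::-1])
def blob(u0,u1,v0,v1,zl,zh,cond=None):
    m=np.zeros((400,640),bool);m[v0:v1,u0:u1]=1
    m&=(W[...,2]>zl)&(W[...,2]<zh)
    if cond is not None:m&=cond
    P=W[m];r=cv2.minAreaRect(P[:,:2].astype(np.float32));return len(P),np.round(np.median(P,0),1),[np.round(x,1) for x in r]
for n,a in dict(dark=(244,270,218,242,14,40),pink=(284,306,210,232,14,40),tiny=(212,230,204,221,6,60)).items(): print(n,blob(*a))
print('tray hi',blob(308,386,160,225,80,100))
print('gate',blob(312,390,214,250,60,160))
m=np.zeros((400,640),bool);m[210:250,310:392]=1
vs,us=np.where(m&(W[...,2]>70))
for v,u in zip(vs,us): print((u,v),np.round(W[v,u]).astype(int).tolist(),end=' ')
E
```

```text
dark (154, array([518.5, 236.3,  22.8]), [array([519.1, 237.7]), array([42.6, 61. ]), np.float64(52.1)])
pink (149, array([539.8,  78.5,  22.3]), [array([541.1,  77.4]), array([41.4, 61.5]), np.float64(41.4)])
tiny (87, array([599.4, 380.5,  11.5]), [array([599.6, 378.9]), array([69.2, 59.2]), np.float64(76.8)])
tray hi (352, array([644.8, -77.2,  89. ]), [array([ 620.1, -138.3]), array([279.4, 241.3]), np.float64(87.9)])
gate (400, array([ 473.1, -162.9,   85.6]), [array([ 517.1, -145.1]), array([300.6, 114.2]), np.float64(69.9)])
(np.int64(314), np.int64(210)) [562, -1, 93] (np.int64(315), np.int64(210)) [562, -5, 89] (np.int64(316), np.int64(210)) [562, -9, 91] (np.int64(317), np.int64(210)) [561, -13, 91] (np.int64(379), np.int64(210)) [544, -252, 101] (np.int64(380), np.int64(210)) [548, -258, 87] (np.int64(381), np.int64(210)) [545, -261, 94] (np.int64(382), np.int64(210)) [545, -264, 97] (np.int64(314), np.int64(211)) [558, -1, 92] (np.int64(315), np.int64(211)) [557, -5, 92] (np.int64(316), np.int64(211)) [555, -8, 100] (np.int64(317), np.int64(211)) [557, -12, 91] (np.int64(
[... 18137 characters left out ...]
int64(381), np.int64(242)) [421, -249, 88] (np.int64(382), np.int64(242)) [422, -253, 84] (np.int64(383), np.int64(242)) [421, -257, 84] (np.int64(384), np.int64(242)) [422, -261, 82] (np.int64(385), np.int64(242)) [421, -265, 84] (np.int64(380), np.int64(243)) [421, -247, 71] (np.int64(381), np.int64(243)) [419, -250, 77] (np.int64(382), np.int64(243)) [419, -254, 77] (np.int64(383), np.int64(243)) [417, -256, 89] (np.int64(384), np.int64(243)) [418, -261, 81] (np.int64(385), np.int64(243)) [417, -264, 87] (np.int64(386), np.int64(243)) [416, -268, 88] (np.int64(383), np.int64(244)) [416, -259, 70] (np.int64(385), np.int64(244)) [414, -265, 79] (np.int64(386), np.int64(244)) [412, -267, 91]
```

View pics/crop1.png

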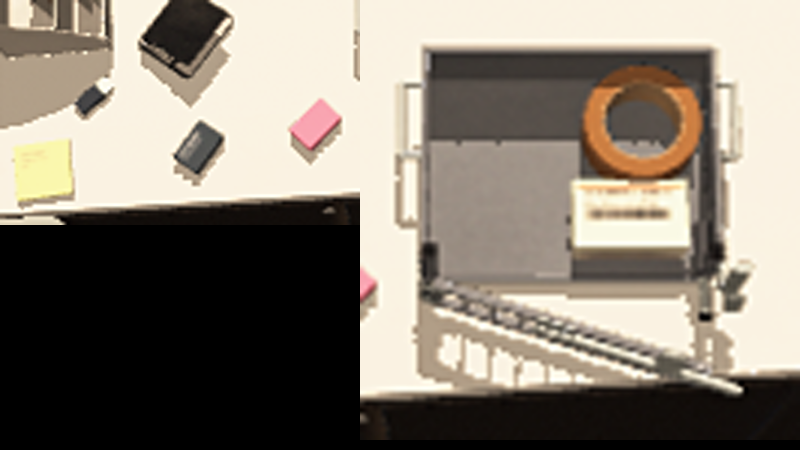

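The crop confirms it: the dark box (full-image (257,230)) is 61 x 42.6 mm with its top at about 22 mm, and the pink one is the decoy. Next I'll fit the tray and gate.

```bash
python3 - <<'E'
from h import *
p,W=cloud('top1')
X,Y,Z=np.moveaxis(W,-1,0)
R=(Z>84)&(Z<95)&(X>565)&(X<760)&(Y>-290)&(Y<20)
P=W[R]
for nm,s in dict(left=(P[:,1]>-22)&(P[:,0]<725)&(P[:,1]<6),right=(P[:,1]<-240)&(P[:,0]<725),back=(P[:,0]>725)).items():
    q=P[s][:,:2].astype(np.float32);l=cv2.fitLine(q,cv2.DIST_HUBER,0,.01,.01).ravel();print(nm,len(q),np.round(l,3),np.degrees(np.arctan2(l[1],l[0])), q.min(0),q.max(0))
B=(Z>82)&(Z<92)&(X<532)&(X>405)&(Y<0)&(Y>-266)
q=W[B][:,:2].astype(np.float32)
# split by perpendicular offset
l=cv2.fitLine(q,cv2.DIST_L2,0,.01,.01).ravel();print('gate',l)
n=np.array([-l[1],l[0]]);off=(q-l[2:])@n;al=(q-l[2:])@l[:2]
print(np.histogram(off,bins=np.arange(-20,21,2)));print(al.min(),al.max())
T=(Z>134)&(X<460)&(Y<-190)&(Y>-230);print('lug',W[T].round().tolist())
E
```

```text
left 67 [ 9.99000e-01 -4.80000e-02  6.39794e+02 -6.03800e+00] -2.7426445 [566.0255   -13.980355] [724.1        -1.1451585]
right 55 [ 9.98000e-01 -6.50000e-02  6.41398e+02 -2.69832e+02] -3.7033575 [ 566.30164 -276.62668] [ 723.39404 -263.3703 ]
back 68 [ 5.30000e-02  9.99000e-01  7.37519e+02 -1.36058e+02] 86.9388 [ 726.77435 -276.42294] [745.22205  -10.267399]
gate [ 3.9221185e-01  9.1987491e-01  4.7046198e+02 -1.4313519e+02]
(array([ 0,  0,  0,  1,  2, 12, 14, 26, 27, 22, 27, 19, 22, 18, 10,  4,  1,
        0,  0,  0]), array([-20, -18, -16, -14, -12, -10,  -8,  -6,  -4,  -2,   0,   2,   4,
         6,   8,  10,  12,  14,  16,  18,  20]))
-132.28348 152.38416
lug [[444.0, -199.0, 145.0], [443.0, -202.0, 148.0], [444.0, -207.0, 138.0], [443.0, -210.0, 146.0], [441.0, -199.0, 137.0], [440.0, -202.0, 141.0], [440.0, -206.0, 144.0], [439.0, -209.0, 145.0], [439.0, -213.0, 142.0], [439.0, -217.0, 144.0], [437.0, -202.0, 140.0], [437.0, -206.0, 140.0], [435.0, -209.0, 145.0], [435.0, -213.0, 143.0], [436.0, -217.0, 139.0], [433.0, -217.0, 135.0]]
```

{"fn": "carry_out", "kwargs": {
  "moves": [
    {"dz": 0,"twist": 8},
    {"dz": 0,"twist": 13.8}
  ],
  "grip": 0.075
}}

```text
schema error: expected keys dx, dy, dz, twist
```

{"fn": "carry_out", "kwargs": {
  "moves": [
    {"dx": -0.042,"dy": -0.022,"dz": 0,"twist": 6},
    {"dx": -0.084,"dy": -0.044,"dz": 0,"twist": 13.8},
    {"dx": -0.126,"dy": -0.066,"dz": 0.02,"twist": 13.8},
    {"dx": -0.168,"dy": -0.088,"dz": 0.04,"twist": 13.8},
    {"dx": -0.21,"dy": -0.11,"dz": 0.06,"twist": 13.8}
  ],
  "grip": 0.07
}}

```text
t: 0.6
eef_pos: [399.9, 386.3, 155.7]
tcp_rot: [3.141, 0.0, 2.481]
ft_force: [0.9, 0.8, 0.7]
opening: 0.742
```

```bash
cat >> h.py <<'E'
def delta(T,yaw=None):
    s=state();y=s['tcp_rot'][2];d=np.array(T)-s['eef_pos']
    tx=np.array([np.cos(y),np.sin(y),0]);ty=np.array([np.sin(y),-np.cos(y),0])
    tw=None if yaw is None else -np.degrees((yaw-y+np.pi)%(2*np.pi)-np.pi)
    print('t',round(s['t'],2),'tcp',s['eef_pos'].round(1),s['tcp_rot'].round(3),'F',s['ft_force'].round(1),'op',round(s['opening']*95.1,1))
    print('dx %.1f dy %.1f dz %.1f'%(d@tx,d@ty,-d[2]),'twist',tw)
E
python3 - <<'E'
from h import *
cap('wrist','w1');delta([519,237.5,8],np.radians(142.1))
E
```

```text
t 0.65 tcp [402.4 381.5 152.7] [-3.137  0.     2.479] F [ 3.  -3.1 -2.3] op 70.4
dx -180.5 dy -41.7 dz 144.7 twist -0.08385956181120657
```

View pics/w1.png

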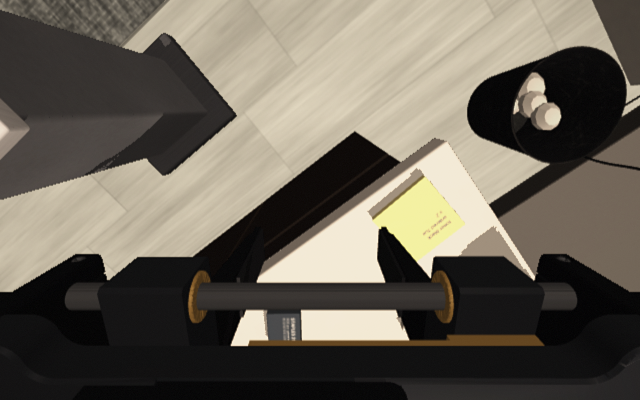

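The wrist view shows the carton at (285,325), its length aligned with the tool x. The notes are at (420,215), clear of the path. Moving above it.

{"fn": "carry_out", "kwargs": {
  "moves": [
    {"dx": -0.045,"dy": -0.01,"dz": 0.01,"twist": 0},
    {"dx": -0.09,"dy": -0.02,"dz": 0.03,"twist": 0},
    {"dx": -0.135,"dy": -0.031,"dz": 0.06,"twist": 0},
    {"dx": -0.18,"dy": -0.041,"dz": 0.08,"twist": 0},
    {"dx": -0.18,"dy": -0.041,"dz": 0.095,"twist": 0}
  ]
}}

```text
t: 1.15
eef_pos: [518.5, 241.7, 59.9]
tcp_rot: [-3.141, 0.0, 2.477]
ft_force: [-0.9, 0.9, -0.8]
opening: 0.734
```

```bash
python3 - <<'E'
from h import *
p,d,ci=cap('wrist','w2');delta([519,237.5,8],np.radians(142.1))
p,W=cloud('w2');Z=W[...,2];m=(Z>14)&(Z<30)&(np.hypot(W[...,0]-519,W[...,1]-237)<60)
print(m.sum());P=W[m];print(np.median(P,0),cv2.minAreaRect(P[:,:2].astype(np.float32)))
E
```

```text
t 1.2 tcp [516.7 242.2  57.6] [-3.138e+00 -2.000e-03  2.477e+00] F [-0.8 -0.4 -2.6] op 69.9
dx -4.7 dy -2.3 dz 49.6 twist -0.15843370862389616
4279
[515.97993888 239.54204938  22.22828128] ((518.0868530273438, 237.71165466308594), (40.312255859375, 62.58256149291992), 52.65174102783203)
```

View pics/w2.png

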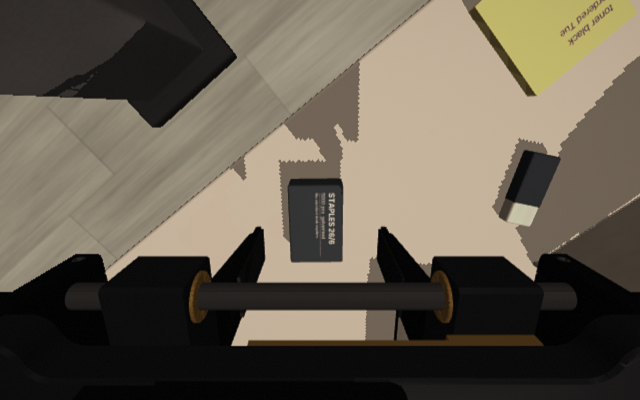

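The view reads "STAPLES 26/6" at (315,220), and its centre at (518,237.7) agrees with the top view. Descend and grip.

{"fn": "carry_out", "kwargs": {
  "moves": [
    {"dx": -0.0035,"dy": -0.003,"dz": 0.025,"twist": 0},
    {"dx": -0.0035,"dy": -0.003,"dz": 0.04,"twist": 0},
    {"dx": -0.0035,"dy": -0.003,"dz": 0.049,"twist": 0},
    {"dx": -0.0035,"dy": -0.003,"dz": 0.049,"twist": 0}
  ]
}}

```text
t: 1.6
eef_pos: [516.4, 240.9, 11.7]
tcp_rot: [-3.14, -0.001, 2.482]
ft_force: [0.4, -1.0, -0.2]
opening: 0.735
```

{"fn": "carry_out", "kwargs": {
  "moves": [
    {"dx": 0,"dy": 0,"dz": 0,"twist": 0},
    {"dx": 0,"dy": 0,"dz": 0,"twist": 0},
    {"dx": 0,"dy": 0,"dz": 0,"twist": 0},
    {"dx": 0,"dy": 0,"dz": 0,"twist": 0}
  ],
  "grip": 0.03
}}

```text
t: 2.0
eef_pos: [517.2, 240.7, 12.9]
tcp_rot: [3.141, 0.0, 2.481]
ft_force: [-0.3, 0.0, -0.5]
opening: 0.456
```

{"fn": "carry_out", "kwargs": {
  "moves": [
    {"dx": 0,"dy": 0,"dz": 0,"twist": 0},
    {"dx": 0,"dy": 0,"dz": -0.03,"twist": 0},
    {"dx": 0,"dy": 0,"dz": -0.07,"twist": 0},
    {"dx": 0,"dy": 0,"dz": -0.12,"twist": 0},
    {"dx": 0,"dy": 0,"dz": -0.15,"twist": 0}
  ]
}}

```text
t: 2.5
eef_pos: [517.5, 240.7, 165.7]
tcp_rot: [3.139, 0.002, 2.481]
ft_force: [0.8, 0.6, -1.2]
opening: 0.415
```

```bash
python3 - <<'E'
from h import *
delta([609.8,-70.2,150],np.radians(87))
E
```

```text
t 2.5 tcp [517.5 240.7 165.7] [3.139e+00 2.000e-03 2.481e+00] F [ 0.8  0.6 -1.2] op 39.5
dx -263.6 dy -188.9 dz 15.7 twist 55.14779607558124
```

{"fn": "carry_out", "kwargs": {
  "moves": [
    {"dx": -0.02,"dy": -0.014,"dz": 0,"twist": 5},
    {"dx": -0.05,"dy": -0.036,"dz": 0,"twist": 11},
    {"dx": -0.08,"dy": -0.058,"dz": 0,"twist": 17},
    {"dx": -0.11,"dy": -0.079,"dz": 0,"twist": 23},
    {"dx": -0.14,"dy": -0.1,"dz": 0,"twist": 29}
  ]
}}

```text
t: 3.0
eef_pos: [566.4, 74.3, 162.4]
tcp_rot: [3.142, -0.0, 1.971]
ft_force: [0.1, -0.1, -1.2]
opening: 0.415
```

```bash
python3 - <<'E'
from h import *
delta([609.8,-70.2,150],np.radians(87))
E
```

```text
t 3.0 tcp [566.4  74.3 162.4] [ 3.142 -0.     1.971] F [ 0.1 -0.1 -1.2] op 39.5
dx -150.0 dy -16.2 dz 12.4 twist 25.90556138699152
```

{"fn": "carry_out", "kwargs": {
  "moves": [
    {"dx": -0.035,"dy": -0.004,"dz": 0,"twist": 6},
    {"dx": -0.07,"dy": -0.008,"dz": 0,"twist": 12},
    {"dx": -0.105,"dy": -0.012,"dz": 0,"twist": 18},
    {"dx": -0.13,"dy": -0.014,"dz": 0,"twist": 23},
    {"dx": -0.15,"dy": -0.016,"dz": 0,"twist": 26}
  ]
}}

```text
t: 3.5
eef_pos: [610.7, -70.2, 162.2]
tcp_rot: [-3.141, -0.0, 1.517]
ft_force: [-0.4, 0.1, -0.8]
opening: 0.418
```

{"fn": "carry_out", "kwargs": {
  "moves": [
    {"dx": 0,"dy": 0,"dz": 0.02,"twist": 0},
    {"dx": 0,"dy": 0,"dz": 0.05,"twist": 0},
    {"dx": 0,"dy": 0,"dz": 0.08,"twist": 0},
    {"dx": 0,"dy": 0,"dz": 0.11,"twist": 0},
    {"dx": 0,"dy": 0,"dz": 0.12,"twist": 0}
  ]
}}

```text
t: 4.0
eef_pos: [609.2, -68.1, 39.7]
tcp_rot: [-3.138, -0.001, 1.522]
ft_force: [0.2, -0.1, -0.6]
opening: 0.418
```

```bash
python3 - <<'E'
from h import *
delta([609.8,-70.2,23],np.radians(87))
E
```

```text
t 4.0 tcp [609.2 -68.1  39.7] [-3.138e+00 -1.000e-03  1.522e+00] F [ 0.2 -0.1 -0.6] op 39.8
dx -2.1 dy 0.7 dz 16.7 twist 0.18394792923075176
```

{"fn": "carry_out", "kwargs": {
  "moves": [
    {"dx": 0,"dy": 0,"dz": 0.01,"twist": 0},
    {"dx": 0,"dy": 0,"dz": 0.015,"twist": 0},
    {"dx": 0,"dy": 0,"dz": 0.017,"twist": 0},
    {"dx": 0,"dy": 0,"dz": 0.017,"twist": 0}
  ]
}}

```text
t: 4.4
eef_pos: [610.8, -68.6, 26.0]
tcp_rot: [3.141, 0.0, 1.521]
ft_force: [0.7, -0.6, -1.4]
opening: 0.416
```

{"fn": "carry_out", "kwargs": {
  "moves": [
    {"dx": 0,"dy": 0,"dz": 0.001,"twist": 0},
    {"dx": 0,"dy": 0,"dz": 0.002,"twist": 0},
    {"dx": 0,"dy": 0,"dz": 0.003,"twist": 0},
    {"dx": 0,"dy": 0,"dz": 0.003,"twist": 0}
  ]
}}

```text
t: 4.8
eef_pos: [610.7, -68.6, 22.8]
tcp_rot: [3.141, 0.0, 1.521]
ft_force: [-1.7, -0.2, 3.4]
opening: 0.42
```

Contact with the floor (3.4 N up). Release and rise.

{"fn": "carry_out", "kwargs": {
  "moves": [
    {"dx": 0,"dy": 0,"dz": 0,"twist": 0},
    {"dx": 0,"dy": 0,"dz": 0,"twist": 0},
    {"dx": 0,"dy": 0,"dz": 0,"twist": 0},
    {"dx": 0,"dy": 0,"dz": 0,"twist": 0}
  ],
  "grip": 0.06
}}

```text
t: 5.2
eef_pos: [610.5, -68.5, 22.2]
tcp_rot: [-3.142, -0.0, 1.521]
ft_force: [0.1, 0.8, 0.4]
opening: 0.622
```

{"fn": "carry_out", "kwargs": {
  "moves": [
    {"dx": 0,"dy": 0,"dz": -0.02,"twist": 0},
    {"dx": 0,"dy": 0,"dz": -0.06,"twist": 0},
    {"dx": 0,"dy": 0,"dz": -0.1,"twist": 0},
    {"dx": 0,"dy": 0,"dz": -0.15,"twist": 0},
    {"dx": 0,"dy": 0,"dz": -0.19,"twist": 0}
  ]
}}

```text
t: 5.7
eef_pos: [610.5, -68.6, 215.0]
tcp_rot: [3.14, 0.0, 1.521]
ft_force: [-0.0, -0.2, -0.0]
opening: 0.63
```

```bash
python3 - <<'E'
from h import *
cap('wrist','w3');cap('top','top2');delta([440,-208,180])
p,W=cloud('top2');X,Y,Z=np.moveaxis(W,-1,0)
m=(p.max(-1)<90)&(np.hypot(X-610,Y+70)<60);P=W[m&(Z>20)&(Z<45)];print(len(P))
if len(P):print(np.median(P,0),cv2.minAreaRect(P[:,:2].astype(np.float32)))
E
```

```text
t 5.8 tcp [612.3 -68.9 218. ] [3.133e+00 1.000e-03 1.521e+00] F [-0.2 -1.1 -0.1] op 59.8
dx -147.5 dy -165.2 dz 38.0 twist None
0
```

View pics/w3.png

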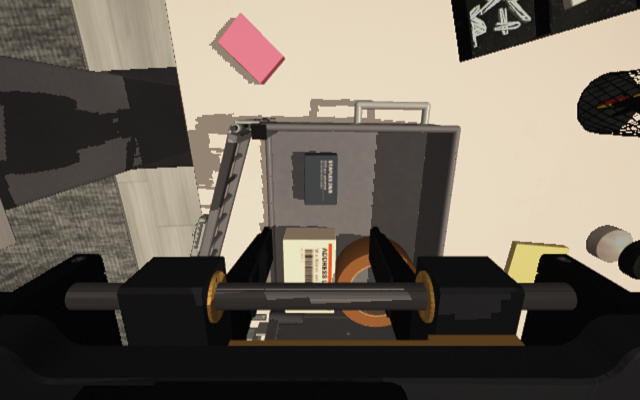

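The view shows the carton flat in the left half at (320,178), with labels and tape undisturbed and the gate hinge at (243,128). Next I'll move to where the wrist camera sees the lug.

{"fn": "carry_out", "kwargs": {
  "moves": [
    {"dx": -0.03,"dy": -0.015,"dz": 0,"twist": 4},
    {"dx": -0.07,"dy": -0.035,"dz": 0,"twist": 8},
    {"dx": -0.11,"dy": -0.055,"dz": 0,"twist": 12},
    {"dx": -0.15,"dy": -0.075,"dz": 0,"twist": 16},
    {"dx": -0.19,"dy": -0.095,"dz": 0,"twist": 20}
  ],
  "grip": 0.04
}}

```text
t: 6.3
eef_pos: [504.9, -254.7, 211.5]
tcp_rot: [-3.141, -0.0, 1.169]
ft_force: [0.9, -0.8, -0.1]
opening: 0.423
```

{"fn": "carry_out", "kwargs": {
  "moves": [
    {"dx": -0.05,"dy": -0.035,"dz": 0,"twist": 0},
    {"dx": -0.08,"dy": -0.055,"dz": 0,"twist": 0},
    {"dx": -0.08,"dy": -0.055,"dz": 0,"twist": 0}
  ]
}}

```text
t: 6.6
eef_pos: [420.6, -308.0, 211.6]
tcp_rot: [-3.14, -0.0, 1.168]
ft_force: [0.5, -0.6, 0.7]
opening: 0.421
```

```bash
python3 - <<'E'
from h import *
cap('wrist','w4');delta([440,-208,180])
p,W=cloud('w4');X,Y,Z=np.moveaxis(W,-1,0)
T=(Z>115)&(Z<160)&(np.hypot(X-440,Y+208)<40);v,u=np.where(T)
print('lug',T.sum())
if T.sum():
  P=W[T&(Z>138)];print(u.min(),u.max(),v.min(),v.max(),P.min(0),P.max(0),np.median(P,0),cv2.minAreaRect(P[:,:2].astype(np.float32)))
# gate/bar top lines relative to nominal direction
G=(Z>81)&(Z<91)&(X<540)&(X>395)&(Y<5)&(Y>-290)
q=W[G][:,:2];print(len(q))
d0=np.array([-.392,-.92]);n0=np.array([-.92,.392])  # n0 = to the front
H=np.array([530,-3.]);a=(q-H)@d0;o=(q-H)@n0
for lo in range(0,310,20):
    s=(a>lo)&(a<lo+20); print(lo,s.sum(),np.histogram(o[s],bins=np.arange(-10,34,2))[0] if s.any() else '')
C=(Z>95)&(Z<130)&(X>480)&(Y<-245)
if C.sum():print('jaw',C.sum(),W[C].min(0),W[C].max(0))
E
```

```text
t 6.65 tcp [ 422.5 -307.1  211.7] [-3.141 -0.     1.168] F [ 0.7 -0.5  0.3] op 39.8
dx 98.0 dy -22.7 dz 31.7 twist None
lug 424
285 299 68 100 [ 431.52814183 -218.73634729  138.05626732] [ 445.35380532 -196.88152163  147.64024386] [ 438.49627879 -208.14956726  144.20504731] ((438.39215087890625, -207.83938598632812), (22.136184692382812, 8.124930381774902), 68.80511474609375)
2771
0 0 
20 0 
40 0 
60 0 
80 0 
100 0 
120 0 
140 203 [ 9 20 21 27 20 13 28 18 22 21  4  0  0  0  0  0  0  0  0  0  0]
160 529 [47 53 51 63 63 29 60 65 54 44  0  0  0  0  0  0  0  0  0  0  0]
180 504 [46 70 53 49 51 40 59 51 56 29  0  0  0  0  0  0  0  0  0  0  0]
200 353 [46 46 56 59 32 28 28 20 16  4  0  0  0  0  0  0  0  0  0  0  0]
220 334 [46 46 46 45 33 19 11  8  4  0  0  0  0  0  0  0  0  0  0  0  0]
240 483 [49 43 44 43 26 43 47 48 26  0  0  0  0  0  0  0  0  0  0  0  0]
260 275 [ 3  2  2  1 44 42 42 41  8  0  0  0  0  0  0  0  0  0  0  0  0]
280 90 [ 0  0  0  0 22 25 26 13  4  0  0  0  0  0  0  0  0  0  0  0  0]
300 0 
jaw 329 [ 509.82795015 -284.34847585   95.02627582] [ 518.37795338 -268.02274247  124.82624639]
```

View pics/w4.png

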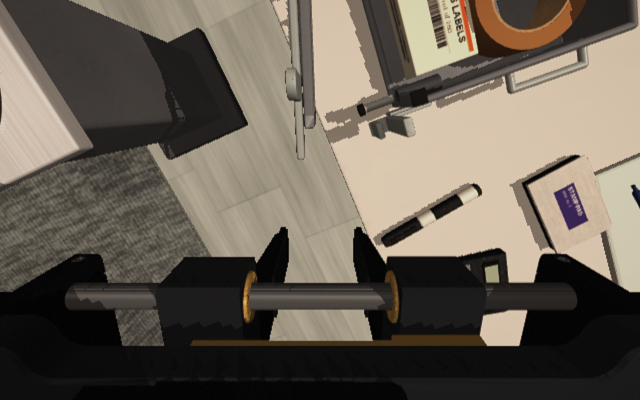

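The view shows the lug on edge at (292,85), centred at (438.4,-207.8) and 22x8 mm, with its top at about 146 as expected. The jaw block is at (395,123). I'll refine the hinge and the gate direction.

```bash
python3 - <<'E'
from h import *
p,W=cloud('w3');X,Y,Z=np.moveaxis(W,-1,0)
m=np.zeros(Z.shape,bool);m[112:145,228:275]=1
m&=(Z>60)&(Z<100)
v,u=np.where(m)
for zz in((93,100),(89,93),(84,89)):
    s=m&(Z>=zz[0])&(Z<zz[1])&(X<560);print(zz,s.sum(),np.median(W[s],0) if s.any() else'',W[s].min(0) if s.any() else '',W[s].max(0)if s.any() else '')
for f in('w3','w4'):
    p,W=cloud(f);X,Y,Z=np.moveaxis(W,-1,0)
    G=(Z>82)&(Z<90)&(X<522)&(X>395)&(Y<-15)&(Y>-290);q=W[G][:,:2]
    th=np.radians(68.5);d=-np.array([np.cos(th),np.sin(th)]);n=np.array([-np.sin(th),np.cos(th)])
    L=np.array([438.4,-207.8])
    a=(q-L)@d;o=(q-L)@n
    for lo in range(-220,80,20):
        s=(a>lo)&(a<=lo+20)
        if s.sum()>30: print(f,lo+225+10,s.sum(),np.percentile(o[s],[1,99]).round(1),np.histogram(o[s],bins=np.arange(-18,10,2))[0])
E
cat pics/x 2>/dev/null; python3 - <<'E'
import cv2,numpy as np,sys
sys.path.insert(0,'.')
a=cv2.imread('pics/w3.png')[105:270,180:290];b=cv2.imread('pics/w4.png')[60:180,250:430]
q=np.zeros((495,800,3),np.uint8);q[:495,:330]=cv2.resize(a,(330,495),interpolation=2);q[:313,330:]=cv2.resize(b,(470,313),interpolation=2)
cv2.imwrite('pics/crop2.png',q)
E
```

```text
(93, 100) 59 [554.50737375  -5.03819025  93.33942369] [547.06038359 -12.93648158  93.01345376] [559.93995505   0.69580418  94.02736939]
(89, 93) 177 [552.01755333  -5.18929328  92.14508215] [526.646849   -13.06573784  89.0049244 ] [559.81052765   0.96397423  92.99484629]
(84, 89) 147 [528.09002417  -9.12105962  85.585131  ] [521.06425132 -17.01957304  84.00179708] [559.5131864    4.87696723  88.94953946]
w3 15 48 [-10.6  -3.9] [ 0  0  0  2 12 20 13  1  0  0  0  0  0]
w3 35 186 [-14.   -4.2] [ 0  6 34 36 41 40 28  1  0  0  0  0  0]
w3 55 190 [-14.3  -4.5] [ 0 13 45 34 36 39 23  0  0  0  0  0  0]
w3 75 181 [-14.4  -4.6] [ 0 12 42 35 36 37 19  0  0  0  0  0  0]
w3 95 217 [-14.4   3.5] [ 0 20 36 33 34 36 23  7  9 10  9  0  0]
w3 115 275 [-14.5   6.4] [ 0 17 36 33 30 38  0  1 30 33 27 22  8]
w3 135 249 [-14.7   4.1] [ 0 20 30 33 34 34  4  7 28 30 24  5  0]
w4 155 311 [-14.2   4.2] [ 0 11 35 30 37 37 19 35 36 33 33  5  0]
w4 175 518 [-14.5   3.9] [ 0 24 56 56 56 58 38 55 59 57 55  4  0]
w4 195 499 [-14.6   4.1] [ 0 24 56 55 56 54 31 56 55 58 46  8  0]
w4 215 306 [-14.8   2.4] [ 0 23 52 51 50 49 26 34 10  5  6  0  0]
w4 235 331 [-14.9   3.3] [ 0 26 48 49 50 47 28 29 18 18 18  0  0]
w4 255 443 [-92.5   3.7] [ 0 25 39 36 37 36 21 47 42 48 40  0  0]
w4 275 244 [-93.9   3.7] [ 0  0  0  0  0  0  8 47 43 39 36  0  0]
w4 295 53 [-4.1  2.9] [ 0  0  0  0  0  0  3 16 13 15  6  0  0]
```

View pics/crop2.png

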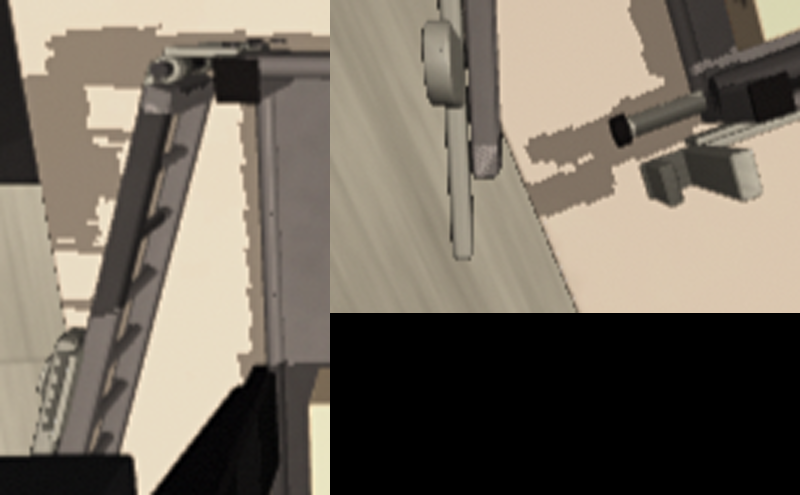

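Everything agrees: gate direction 68.7°, tray 86.9°, so the gate is at about 0.32 rad and the hinge at about (529,-2). Moving over the lug and lowering.

{"fn": "carry_out", "kwargs": {
  "moves": [
    {"dx": 0.035,"dy": -0.008,"dz": 0,"twist": -1.8},
    {"dx": 0.07,"dy": -0.016,"dz": 0,"twist": -1.8},
    {"dx": 0.098,"dy": -0.024,"dz": 0,"twist": -1.8},
    {"dx": 0.098,"dy": -0.024,"dz": 0.03,"twist": -1.8},
    {"dx": 0.098,"dy": -0.024,"dz": 0.05,"twist": -1.8}
  ]
}}

```text
t: 7.15
eef_pos: [441.0, -204.4, 161.1]
tcp_rot: [3.142, -0.0, 1.206]
ft_force: [0.9, -0.1, -0.4]
opening: 0.419
```

```bash
cat >> h.py <<'E'
def avg(n=5):
    F=[];P=[];Y=[]
    for i in range(n):
        read_camera('wrist');s=state();F.append(s['ft_force']);P.append(s['eef_pos']);Y.append(s['tcp_rot'][2])
    return np.mean(P,0),np.mean(Y),np.mean(F,0),np.std(F,0),s['t'],s['opening']*95.1
def rep(T=None,n=5):
    P,Y,F,S,t,o=avg(n)
    print('t %.2f'%t,'tcp',P.round(1),'yaw %.4f'%Y,'F',F.round(2),'sd',S.round(1),'op %.1f'%o)
    tx=np.array([np.cos(Y),np.sin(Y),0]);ty=np.array([np.sin(Y),-np.cos(Y),0])
    print('F along x %.1f, y %.1f'%(F@tx,F@ty))
    if T is not None:
        d=np.array(T)-P;print('dx %.1f dy %.1f dz %.1f'%(d@tx,d@ty,-d[2]))
E
python3 - <<'E'
from h import *
rep([438.4,-207.8,99])
E
```

```text
t 7.40 tcp [ 440.5 -205.3  161. ] yaw 1.2046 F [-0.14  0.24 -0.7 ] sd [0.6 0.3 1.3] op 39.8
F along x 0.2, y -0.2
dx -3.1 dy -1.0 dz 62.0
```

{"fn": "carry_out", "kwargs": {
  "moves": [
    {"dx": -0.003,"dy": -0.001,"dz": 0.02,"twist": 0.3},
    {"dx": -0.003,"dy": -0.001,"dz": 0.04,"twist": 0.3},
    {"dx": -0.003,"dy": -0.001,"dz": 0.055,"twist": 0.3},
    {"dx": -0.003,"dy": -0.001,"dz": 0.062,"twist": 0.3},
    {"dx": -0.003,"dy": -0.001,"dz": 0.062,"twist": 0.3}
  ]
}}

```text
t: 7.9
eef_pos: [438.5, -208.8, 100.4]
tcp_rot: [-3.141, -0.0, 1.198]
ft_force: [0.4, -0.0, 0.1]
opening: 0.418
```

{"fn": "carry_out", "kwargs": {
  "moves": [
    {"dx": 0,"dy": 0,"dz": 0,"twist": 0},
    {"dx": 0,"dy": 0,"dz": 0,"twist": 0},
    {"dx": 0,"dy": 0,"dz": 0,"twist": 0},
    {"dx": 0,"dy": 0,"dz": 0,"twist": 0},
    {"dx": 0,"dy": 0,"dz": 0,"twist": 0}
  ],
  "grip": 0.0
}}

```text
t: 8.4
eef_pos: [438.4, -208.8, 100.6]
tcp_rot: [3.141, 0.0, 1.198]
ft_force: [-0.6, -0.0, 2.4]
opening: 0.082
```

```bash
python3 - <<'E'
from h import *
rep([438.4,-207.8,99])
E
```

```text
t 8.65 tcp [ 438.4 -208.8  100.5] yaw 1.1983 F [-0.84 -0.18  4.17] sd [0.4 0.2 0.5] op 7.9
F along x -0.5, y -0.7
dx 0.9 dy -0.3 dz 1.5
```

{"fn": "carry_out", "kwargs": {
  "moves": [
    {"dx": 0.0015,"dy": 0,"dz": -0.004,"twist": 0},
    {"dx": 0.0035,"dy": 0,"dz": -0.008,"twist": 0},
    {"dx": 0.0055,"dy": 0,"dz": -0.012,"twist": 0},
    {"dx": 0.0075,"dy": 0,"dz": -0.016,"twist": 0},
    {"dx": 0.0095,"dy": 0,"dz": -0.019,"twist": 0}
  ]
}}

```text
t: 9.15
eef_pos: [441.7, -199.4, 119.5]
tcp_rot: [-3.141, -0.0, 1.198]
ft_force: [0.7, 3.0, -8.9]
opening: 0.082
```

```bash
python3 - <<'E'
from h import *
rep()
# arc plan: from theta0 =.318 ; lug point relative to hinge (along r=215.5, front 10)
ey=np.radians(86.9)
def L(th,r=215.5):
    a=ey-th;d=-np.array([np.cos(a),np.sin(a)]);n=np.array([-np.sin(a),np.cos(a)]);return r*d+10*n
th0=ey-1.1983;print('th0',th0)
tx=np.array([np.cos(1.1983),np.sin(1.1983)]);ty=np.array([np.sin(1.1983),-np.cos(1.1983)])
for k in range(1,16):
    th=th0-.02*k;D=L(th)-L(th0);print('th %.3f dx %.2f dy %.2f twist %.2f'%(th,D@tx,D@ty,-np.degrees(.02*k)))
E
```

```text
t 9.40 tcp [ 441.9 -199.4  119.6] yaw 1.1982 F [ 1.8   5.36 -5.16] sd [0.5 0.8 1.7] op 8.0
F along x 5.6, y -0.3
th0 0.31839111998307246
th 0.298 dx -0.16 dy 4.31 twist -1.15
th 0.278 dx -0.23 dy 8.63 twist -2.29
th 0.258 dx -0.21 dy 12.94 twist -3.44
th 0.238 dx -0.11 dy 17.25 twist -4.58
th 0.218 dx 0.08 dy 21.56 twist -5.73
th 0.198 dx 0.35 dy 25.87 twist -6.88
th 0.178 dx 0.71 dy 30.17 twist -8.02
th 0.158 dx 1.16 dy 34.46 twist -9.17
th 0.138 dx 1.69 dy 38.74 twist -10.31
th 0.118 dx 2.31 dy 43.01 twist -11.46
th 0.098 dx 3.01 dy 47.27 twist -12.61
th 0.078 dx 3.80 dy 51.51 twist -13.75
th 0.058 dx 4.67 dy 55.74 twist -14.90
th 0.038 dx 5.63 dy 59.94 twist -16.04
th 0.018 dx 6.67 dy 64.13 twist -17.19
```

{"fn": "carry_out", "kwargs": {
  "moves": [
    {"dx": 0.001,"dy": 0.0022,"dz": 0,"twist": -0.6},
    {"dx": 0.001,"dy": 0.0065,"dz": 0,"twist": -1.7},
    {"dx": 0.001,"dy": 0.0108,"dz": 0,"twist": -2.9},
    {"dx": 0.001,"dy": 0.0151,"dz": 0,"twist": -4.0},
    {"dx": 0.001,"dy": 0.0194,"dz": 0,"twist": -5.2}
  ]
}}

```text
t: 9.9
eef_pos: [460.8, -206.6, 119.6]
tcp_rot: [3.141, 0.0, 1.291]
ft_force: [-2.5, -3.3, 3.5]
opening: 0.082
```

```bash
python3 - <<'E'
from h import *
rep(n=4)
E
```

```text
t 10.10 tcp [ 460.9 -206.6  119.6] yaw 1.2901 F [-2.86 -5.56  4.64] sd [0.5 0.8 0.9] op 8.4
F along x -6.1, y -1.2
```

{"fn": "carry_out", "kwargs": {
  "moves": [
    {"dx": -0.0005,"dy": 0.002,"dz": 0,"twist": -0.5},
    {"dx": -0.0006,"dy": 0.006,"dz": 0,"twist": -1.6},
    {"dx": -0.0007,"dy": 0.01,"dz": 0,"twist": -2.7},
    {"dx": -0.0006,"dy": 0.014,"dz": 0,"twist": -3.7},
    {"dx": -0.0005,"dy": 0.018,"dz": 0,"twist": -4.8}
  ]
}}

```text
t: 10.6
eef_pos: [477.9, -211.7, 119.5]
tcp_rot: [3.141, 0.0, 1.374]
ft_force: [-2.8, -2.6, 5.5]
opening: 0.083
```

```bash
python3 - <<'E'
from h import *
rep(n=4)
E
```

```text
t 10.80 tcp [ 478.1 -211.7  119.5] yaw 1.3740 F [-1.79 -3.19  6.23] sd [0.4 0.4 0.2] op 7.8
F along x -3.5, y -1.1
```

```bash
python3 - <<'E'
from h import *
cap('scene','s2');cap('top','top3')
p,_=cloud('s2');a=cv2.resize(p[195:295,265:385],(600,500),interpolation=2);cv2.imwrite('pics/crop3.png',a[:,:,::-1])
for f in('s2','top3'):
    _,W=cloud(f);X,Y,Z=np.moveaxis(W,-1,0)
    m=(Z>75)&(Z<135)&(X>440)&(X<530)&(Y<-250)&(Y>-300)
    P=W[m];P=P[np.argsort(P[:,0])];print(f,len(P),P.round().astype(int)[::max(1,len(P)//60)].tolist())
rep(n=3)
E
```

```text
s2 122 [[460, -283, 110], [460, -282, 103], [461, -286, 108], [462, -273, 100], [462, -272, 114], [463, -277, 116], [463, -264, 107], [463, -282, 111], [465, -280, 112], [465, -261, 112], [465, -273, 113], [466, -266, 113], [466, -283, 111], [466, -253, 100], [466, -265, 116], [466, -282, 114], [467, -269, 116], [468, -262, 116], [469, -272, 113], [470, -263, 111], [471, -250, 109], [473, -259, 108], [481, -256, 83], [481, -255, 76], [482, -260, 82], [483, -252, 86], [495, -278, 81], [496, -277, 85], [497, -281, 79], [497, -280, 88], [499, -284, 87], [499, -277, 88], [500, -281, 78], [510, -284, 117], [511, -274, 86], [511, -280, 79], [511, -278, 117], [511, -272, 119], [511, -273, 95], [511, -284, 100], [511, -285, 85], [511, -277, 121], [511, -282, 118], [511, -272, 88], [512, -278, 81], [512, -278, 85], [512, -283, 87], [512, -281, 101], [513, -273, 124], [513, -281, 88], [514, -277, 125], [514, -285, 78], [515, -270, 124], [515, -283, 91], [515, -282, 99], [516, -280, 117], [516, -281, 82], [517, -285, 96], [518, -281, 122], [519, -282, 97], [519, -282, 107]]
top3 0 []
t 11.05 tcp [ 477.7 -211.7  119.5] yaw 1.3730 F [-1.63 -3.51  5.12] sd [0.9 0.2 0.1] op 7.8
F along x -3.8, y -0.9
```

View pics/crop3.png

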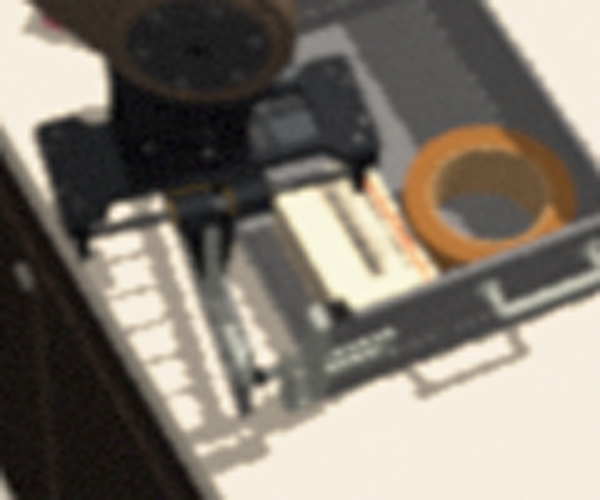

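The scene crop shows the bar end at (245,405) raised in front of the catch (its top is about 115 mm, so the latch is near 0.19). The striker is at x≈495–500 and the back-jaw face at about 511. Continuing slowly.

{"fn": "carry_out", "kwargs": {
  "moves": [
    {"dx": -0.0003,"dy": 0.002,"dz": 0,"twist": -0.5},
    {"dx": -0.0004,"dy": 0.006,"dz": 0,"twist": -1.6},
    {"dx": -0.0005,"dy": 0.01,"dz": 0,"twist": -2.7},
    {"dx": -0.0005,"dy": 0.014,"dz": 0,"twist": -3.7},
    {"dx": -0.0004,"dy": 0.017,"dz": 0,"twist": -4.5}
  ]
}}

```text
t: 11.55
eef_pos: [494.1, -215.1, 119.3]
tcp_rot: [-3.141, -0.001, 1.452]
ft_force: [-3.1, -2.0, 5.8]
opening: 0.086
```

```bash
python3 - <<'E'
from h import *
rep(n=4)
E
```

```text
t 11.75 tcp [ 494.2 -215.1  119.3] yaw 1.4521 F [-2.65 -1.48  5.97] sd [0.2 0.3 0.4] op 7.8
F along x -1.8, y -2.5
```

{"fn": "carry_out", "kwargs": {
  "moves": [
    {"dx": 0,"dy": 0.0015,"dz": 0,"twist": -0.4},
    {"dx": -0.0001,"dy": 0.003,"dz": 0,"twist": -0.8},
    {"dx": -0.0001,"dy": 0.0045,"dz": 0,"twist": -1.2},
    {"dx": -0.0001,"dy": 0.006,"dz": 0,"twist": -1.6},
    {"dx": -0.0002,"dy": 0.0075,"dz": 0,"twist": -2.0}
  ]
}}

```text
t: 12.25
eef_pos: [501.3, -216.2, 119.3]
tcp_rot: [-3.141, -0.001, 1.487]
ft_force: [-4.0, -1.8, 5.4]
opening: 0.085
```

{"fn": "carry_out", "kwargs": {
  "moves": [
    {"dx": 0,"dy": 0.001,"dz": 0,"twist": -0.25},
    {"dx": 0,"dy": 0.002,"dz": 0,"twist": -0.5},
    {"dx": 0,"dy": 0.003,"dz": 0,"twist": -0.8},
    {"dx": -0.0001,"dy": 0.004,"dz": 0,"twist": -1.1}
  ]
}}

```text
t: 12.65
eef_pos: [505.2, -216.7, 119.3]
tcp_rot: [-3.141, -0.001, 1.506]
ft_force: [-3.8, -2.0, 5.8]
opening: 0.086
```

```bash
python3 - <<'E'
from h import *
rep(n=3)
E
```

```text
t 12.80 tcp [ 505.3 -216.7  119.3] yaw 1.5056 F [-3.82 -2.51  6.25] sd [0.6 0.2 0.2] op 8.1
F along x -2.7, y -3.6
```

{"fn": "carry_out", "kwargs": {
  "moves": [
    {"dx": 0,"dy": 0.0005,"dz": 0,"twist": -0.1},
    {"dx": 0,"dy": 0.001,"dz": 0,"twist": -0.2},
    {"dx": 0,"dy": 0.0015,"dz": 0,"twist": -0.4}
  ]
}}

```text
t: 13.1
eef_pos: [506.7, -216.8, 119.3]
tcp_rot: [-3.141, -0.0, 1.512]
ft_force: [-5.2, -3.4, 5.8]
opening: 0.082
```

{"fn": "carry_out", "kwargs": {
  "moves": [
    {"dx": 0,"dy": 0.0004,"dz": 0,"twist": -0.1},
    {"dx": 0,"dy": 0.0008,"dz": 0,"twist": -0.2},
    {"dx": 0,"dy": 0.0008,"dz": 0,"twist": -0.2}
  ]
}}

```text
t: 13.4
eef_pos: [507.5, -216.9, 119.3]
tcp_rot: [-3.141, -0.0, 1.516]
ft_force: [-4.0, -2.5, 6.6]
opening: 0.082
```

```bash
python3 - <<'E'
from h import *
rep(n=3)
E
```

```text
t 13.55 tcp [ 507.5 -216.9  119.4] yaw 1.5159 F [-4.35 -2.68  5.81] sd [0.5 0.5 0.5] op 8.1
F along x -2.9, y -4.2
```

Still only plunger force (about 4 N). Smaller steps now.

{"fn": "carry_out", "kwargs": {
  "moves": [
    {"dx": 0,"dy": 0.0004,"dz": 0,"twist": -0.1},
    {"dx": 0,"dy": 0.0008,"dz": 0,"twist": -0.2},
    {"dx": 0,"dy": 0.0008,"dz": 0,"twist": -0.2}
  ]
}}

```text
t: 13.85
eef_pos: [508.3, -217.0, 119.3]
tcp_rot: [-3.141, -0.0, 1.519]
ft_force: [-4.5, -4.1, 6.6]
opening: 0.082
```

{"fn": "carry_out", "kwargs": {
  "moves": [
    {"dx": 0,"dy": 0.0004,"dz": 0,"twist": -0.1},
    {"dx": 0,"dy": 0.0008,"dz": 0,"twist": -0.2},
    {"dx": 0,"dy": 0.0008,"dz": 0,"twist": -0.2}
  ]
}}

```text
t: 14.15
eef_pos: [509.1, -217.0, 119.4]
tcp_rot: [-3.141, -0.0, 1.523]
ft_force: [-4.4, -3.6, 6.1]
opening: 0.082
```

```bash
python3 - <<'E'
from h import *
rep(n=3)
E
```

```text
t 14.30 tcp [ 509.1 -217.   119.4] yaw 1.5229 F [-4.87 -2.99  6.29] sd [0.2 0.6 0.2] op 7.9
F along x -3.2, y -4.7
```

{"fn": "carry_out", "kwargs": {
  "moves": [
    {"dx": 0,"dy": 0.0004,"dz": 0,"twist": -0.1},
    {"dx": 0,"dy": 0.0008,"dz": 0,"twist": -0.2},
    {"dx": 0,"dy": 0.0008,"dz": 0,"twist": -0.2}
  ]
}}

```text
t: 14.6
eef_pos: [509.5, -217.1, 119.4]
tcp_rot: [-3.14, -0.0, 1.526]
ft_force: [-7.6, -4.2, 7.7]
opening: 0.083
```

```bash
python3 - <<'E'
from h import *
rep(n=3)
E
```

```text
t 14.75 tcp [ 509.5 -217.1  119.4] yaw 1.5262 F [-7.   -3.93  7.43] sd [0.2 0.5 0.8] op 7.6
F along x -4.2, y -6.8
```

{"fn": "carry_out", "kwargs": {
  "moves": [
    {"dx": 0,"dy": 0.0002,"dz": 0,"twist": 0},
    {"dx": 0,"dy": 0.0004,"dz": 0,"twist": 0},
    {"dx": 0,"dy": 0.0004,"dz": 0,"twist": 0}
  ]
}}

```text
t: 15.05
eef_pos: [509.5, -217.1, 119.4]
tcp_rot: [-3.14, -0.001, 1.526]
ft_force: [-10.6, -3.7, 8.8]
opening: 0.084
```

```bash
python3 - <<'E'
from h import *
rep(n=3)
E
```

```text
t 15.20 tcp [ 509.5 -217.1  119.3] yaw 1.5263 F [-9.62 -4.1   8.63] sd [0.3 0.7 0.1] op 7.8
F along x -4.5, y -9.4
```

Back jaw found: +2.6 N with no motion. Back off 1.7 mm to the middle of the slot, then lower part way.

{"fn": "carry_out", "kwargs": {
  "moves": [
    {"dx": 0,"dy": -0.0008,"dz": 0,"twist": 0.1},
    {"dx": 0,"dy": -0.0017,"dz": 0,"twist": 0.3},
    {"dx": -0.001,"dy": -0.0017,"dz": 0.002,"twist": 0.3},
    {"dx": -0.002,"dy": -0.0017,"dz": 0.004,"twist": 0.3},
    {"dx": -0.002,"dy": -0.0017,"dz": 0.004,"twist": 0.3}
  ]
}}

```text
t: 15.7
eef_pos: [508.5, -219.3, 115.3]
tcp_rot: [-3.141, 0.0, 1.521]
ft_force: [-4.9, -4.7, 5.3]
opening: 0.086
```

```bash
python3 - <<'E'
from h import *
rep(n=3)
E
```

```text
t 15.85 tcp [ 508.5 -219.3  115.3] yaw 1.5212 F [-4.74 -4.76  5.17] sd [0.4 0.3 0.5] op 8.0
F along x -5.0, y -4.5
```

{"fn": "carry_out", "kwargs": {
  "moves": [
    {"dx": -0.0006,"dy": 0,"dz": 0.001,"twist": 0},
    {"dx": -0.0012,"dy": 0,"dz": 0.002,"twist": 0},
    {"dx": -0.0018,"dy": 0,"dz": 0.003,"twist": 0},
    {"dx": -0.0023,"dy": 0,"dz": 0.004,"twist": 0},
    {"dx": -0.0028,"dy": 0,"dz": 0.005,"twist": 0}
  ]
}}

```text
t: 16.35
eef_pos: [508.4, -222.0, 110.4]
tcp_rot: [-3.141, -0.0, 1.521]
ft_force: [-4.3, -4.3, 6.5]
opening: 0.083
```

```bash
python3 - <<'E'
from h import *
rep(n=3)
E
```

```text
t 16.50 tcp [ 508.4 -222.   110.3] yaw 1.5211 F [-3.7  -4.16  5.28] sd [0.4 0.3 0.6] op 7.9
F along x -4.3, y -3.5
```

{"fn": "carry_out", "kwargs": {
  "moves": [
    {"dx": -0.0005,"dy": 0,"dz": 0.001,"twist": 0},
    {"dx": -0.001,"dy": 0,"dz": 0.002,"twist": 0},
    {"dx": -0.0015,"dy": 0,"dz": 0.003,"twist": 0},
    {"dx": -0.0019,"dy": 0,"dz": 0.004,"twist": 0},
    {"dx": -0.0023,"dy": 0,"dz": 0.005,"twist": 0}
  ]
}}

```text
t: 17.0
eef_pos: [508.3, -224.3, 105.4]
tcp_rot: [-3.141, 0.0, 1.521]
ft_force: [-4.1, -4.1, 6.6]
opening: 0.084
```

```bash
python3 - <<'E'
from h import *
rep(n=3)
E
```

```text
t 17.15 tcp [ 508.2 -224.4  105.3] yaw 1.5211 F [-4.77 -5.22  5.05] sd [0.5 0.3 0.7] op 8.2
F along x -5.5, y -4.5
```

{"fn": "carry_out", "kwargs": {
  "moves": [
    {"dx": -0.0005,"dy": 0,"dz": 0.001,"twist": 0},
    {"dx": -0.001,"dy": 0,"dz": 0.002,"twist": 0},
    {"dx": -0.0015,"dy": 0,"dz": 0.003,"twist": 0},
    {"dx": -0.0019,"dy": 0,"dz": 0.004,"twist": 0}
  ]
}}

```text
t: 17.55
eef_pos: [508.2, -226.2, 101.3]
tcp_rot: [-3.141, -0.0, 1.521]
ft_force: [-4.3, -3.7, 6.9]
opening: 0.086
```

```bash
python3 - <<'E'
from h import *
rep(n=3)
E
```

```text
t 17.70 tcp [ 508.2 -226.2  101.2] yaw 1.5211 F [-4.16 -4.11  5.09] sd [0.4 0.4 0.7] op 7.6
F along x -4.3, y -4.0
```

Nearly level. I'll lower the last 0.8 mm and let the gate ease out against the striker before opening.

{"fn": "carry_out", "kwargs": {
  "moves": [
    {"dx": -0.0003,"dy": 0,"dz": 0.0008,"twist": 0},
    {"dx": -0.0003,"dy": -0.0004,"dz": 0.0008,"twist": 0},
    {"dx": -0.0003,"dy": -0.0008,"dz": 0.0008,"twist": 0.1},
    {"dx": -0.0003,"dy": -0.0012,"dz": 0.0008,"twist": 0.2},
    {"dx": -0.0003,"dy": -0.0012,"dz": 0.0008,"twist": 0.2}
  ]
}}

```text
t: 18.2
eef_pos: [507.1, -226.3, 100.9]
tcp_rot: [3.141, -0.0, 1.517]
ft_force: [-4.5, -2.8, 8.9]
opening: 0.081
```

```bash
python3 - <<'E'
from h import *
rep(n=3)
E
```

```text
t 18.35 tcp [ 507.1 -226.3  100.8] yaw 1.5175 F [-3.61 -2.43  9.35] sd [0.1 0.1 0.1] op 7.7
F along x -2.6, y -3.5
```

The upward force rises at z=100.8, so the bar is on its stop at the same height as when I gripped it. Release, rise and look.

{"fn": "carry_out", "kwargs": {
  "moves": [
    {"dx": 0,"dy": 0,"dz": 0,"twist": 0},
    {"dx": 0,"dy": 0,"dz": 0,"twist": 0},
    {"dx": 0,"dy": 0,"dz": 0,"twist": 0},
    {"dx": 0,"dy": 0,"dz": 0,"twist": 0}
  ],
  "grip": 0.035
}}

```text
t: 18.75
eef_pos: [507.1, -226.0, 100.3]
tcp_rot: [-3.141, -0.0, 1.518]
ft_force: [1.2, -0.3, -0.3]
opening: 0.343
```

{"fn": "carry_out", "kwargs": {
  "moves": [
    {"dx": 0,"dy": 0,"dz": -0.01,"twist": 0},
    {"dx": 0,"dy": 0,"dz": -0.03,"twist": 0},
    {"dx": 0,"dy": 0,"dz": -0.06,"twist": 0},
    {"dx": 0,"dy": 0,"dz": -0.1,"twist": 0},
    {"dx": 0,"dy": 0,"dz": -0.14,"twist": 0}
  ]
}}

```text
t: 19.25
eef_pos: [506.8, -226.0, 242.6]
tcp_rot: [-3.141, -0.0, 1.518]
ft_force: [0.2, 0.9, 0.8]
opening: 0.372
```

{"fn": "carry_out", "kwargs": {
  "moves": [
    {"dx": -0.03,"dy": -0.02,"dz": 0,"twist": 0},
    {"dx": -0.07,"dy": -0.03,"dz": 0,"twist": 0},
    {"dx": -0.1,"dy": -0.03,"dz": 0,"twist": 0},
    {"dx": -0.12,"dy": -0.03,"dz": 0,"twist": 0},
    {"dx": -0.12,"dy": -0.03,"dz": 0,"twist": 0}
  ]
}}

```text
t: 19.75
eef_pos: [470.5, -346.3, 240.6]
tcp_rot: [3.141, 0.0, 1.515]
ft_force: [0.0, 0.9, -0.8]
opening: 0.367
```

```bash
python3 - <<'E'
from h import *
cap('wrist','w5');cap('scene','s3');rep(n=2)
for f in('w5','s3'):
    p,W=cloud(f);X,Y,Z=np.moveaxis(W,-1,0)
    ey=np.radians(86.9)
    T=(Z>132)&(Z<155)&(np.hypot(X-508,Y+225)<30);P=W[T];print(f,'lug',len(P))
    if len(P)>3:print(np.median(P,0).round(1),P.max(0).round(1),cv2.minAreaRect(P[:,:2].astype(np.float32)))
    for lo,hi in((-280,-268),(-290,-281)):
        m=(X>490)&(X<525)&(Y<hi)&(Y>lo-0)&(Z>70)&(Z<130)
        P=W[m];print(lo,hi,[(round(float(a)),round(float(b))) for a,b in P[np.argsort(P[:,0])][:, [0,2]][::max(1,len(P)//25)]])
    B=(X>485)&(X<525)&(Y<-255)&(Y>-266)&(Z>60)&(Z<130);P=W[B];print('bar nr end',P[:,[0,2]].round().astype(int)[::max(1,len(P)//25)].tolist())
p=cv2.imread('pics/w5.png')[0:300];q=cv2.imread('pics/s3.png')[195:295,255:375]
o=np.zeros((600,800,3),np.uint8);o[:250,:533]=cv2.resize(p,(533,250));o[250:600,:420]=cv2.resize(q,(420,350),interpolation=2);cv2.imwrite('pics/fin.png',o)
E
```

```text
t 19.95 tcp [ 470.9 -343.4  240.5] yaw 1.5181 F [-0.37 -0.27 -0.06] sd [0.3 0.6 0.6] op 35.1
F along x -0.3, y -0.4
w5 lug 330
[ 505.8 -226.8  143.8] [ 510.9 -213.8  147. ] ((506.6455383300781, -225.8634033203125), (23.827011108398438, 8.20352554321289), 86.71411895751953)
-280 -268 [(494, 80), (495, 86), (496, 83), (497, 86), (498, 85), (499, 85), (500, 84), (501, 87), (502, 88), (503, 87), (504, 86), (506, 87), (507, 86), (510, 104), (510, 94), (510, 118), (511, 83), (511, 124), (511, 116), (511, 105), (512, 122), (513, 123), (514, 123), (515, 122), (516, 123), (517, 122), (517, 122)]
-290 -281 [(494, 82), (496, 85), (499, 85), (499, 74), (500, 84), (500, 84), (501, 87), (501, 87), (502, 87), (502, 88), (503, 87), (504, 88), (504, 87), (505, 87), (505, 88), (506, 86), (507, 86), (507, 85), (510, 86), (510, 85), (510, 119), (512, 122), (513, 123), (514, 123), (515, 123), (516, 123), (517, 122)]
bar nr end [[508, 86], [515, 85], [502, 86], [510, 85], [517, 85], [504, 87], [512, 86], [519, 85], [507, 86], [514, 86], [501, 87], [509, 84], [516, 87], [503, 88], [511, 86], [518, 86], [50
[... 616 characters left out ...]
516, 122), (516, 127), (519, 120), (520, 117)]
-290 -281 [(493, 78), (494, 71), (495, 79), (496, 83), (496, 72), (496, 86), (499, 86), (499, 75), (500, 79), (500, 81), (500, 75), (500, 84), (501, 86), (502, 83), (502, 87), (503, 86), (503, 88), (506, 84), (507, 83), (507, 83), (509, 83), (511, 115), (511, 109), (511, 94), (511, 103), (512, 122), (512, 116), (512, 123), (512, 96), (512, 81), (513, 75), (513, 115), (514, 90), (514, 103), (514, 121), (514, 98), (514, 126), (515, 76), (515, 105), (515, 81), (515, 90), (515, 120), (517, 113), (517, 107), (518, 119), (518, 99), (519, 92)]
bar nr end [[515, 89], [513, 84], [515, 86], [511, 86], [512, 88], [511, 80], [514, 79], [515, 71], [502, 74]]
```

View pics/fin.png

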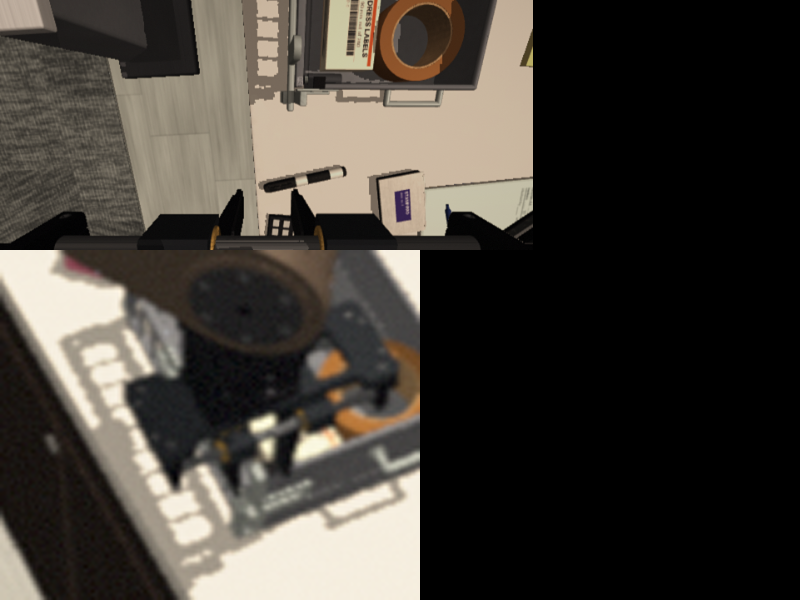

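The bar's top is at 87 mm over its whole length, including between the striker (494–500) and the back jaw (511). That means it is level and fully dropped in the slot. The gate holds parallel to the front (86.7° against 86.9°) with the robot clear, so I'm handing in.

```bash
python3 -c "
from cell import *
print(job_done(), state()['t'])"
```

```text
the job is handed in; nothing more can be done
the job is handed in; nothing more can be done
```

The staples carton is lying flat on the tray floor in the empty left half, and the gate is latched shut. I handed the job in at about 20 s of the 72 s allowed.

- **Carton:** I picked up the dark box (it reads "STAPLES 26/6"; the pink look-alike was left alone), set it down with about 3 N of contact, and released it. A wrist picture afterwards showed it flat and clear of the walls. One automatic check of its position in the top view picked up no points, so that picture is the only confirmation. I did not look at it again after closing the gate.
- **Gate:** I lifted the latch bar to about 0.19 rad and closed the gate in small steps. The back jaw showed as a force rise with no further motion, at about 9 N on the lug including roughly 4.5 N from the plunger, below the 12 N limit. I then backed off into the slot, lowered the bar to its stop and let the gate settle before opening the gripper.
- **Last checks, with the robot clear:** The bar was level, its top at about 87 mm, between the striker and the back jaw. The gate was parallel to the tray front to within 0.2°, and was still shut over a second after release. In the closing pictures the label carton, tape and marker looked undisturbed. The hole punch, sticky notes and calculator were not checked again at the end.

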